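# Free the seized swivel clamp and take out the carving blank

### The arm

A 6-joint arm with a two-finger parallel gripper is mounted at the origin on the work surface. World frame = base frame: x ahead of the robot, y to its left, z up, the work surface at z = 0. Lengths are in m, angles in rad, forces in N, time in s.
With the tool pointing down it reaches from about 0.35 to 0.775 m from the base axis. Payload 5.5 kg.
Tool frame: the origin (TCP) lies midway between the tips of the shut fingers; the grasp point (between the pads) lies behind it (env.grip_point_offset is the z of the grasp point in the tool frame, in m); z points along the fingers, y is the direction in which the jaws open and shut (so a half turn about z gives the same grasp; the last joint's range is limited). The gripper opens to 85 mm and grips with 20 to 120 N. Pads are 22 mm wide; open, the fingers measure 114 mm over their backs; the gripper's body (76 mm by 85 mm) begins 54 mm behind the grasp point. The pads swing forward as they close: fully open they stand 13 mm farther back than shut.
Start: joints at [0.967, 0.313, 0.046, 1.304, 0, 1.431], TCP at [0.257, 0.514, 0.231] pointing down, gripper open.
Joint ranges: [-2.76, 2.76], [-0.86, 1.69], [-1.03, 1.26], [-2.2, 2.34], [-1.47, 1.5], [-3.14, 3.14]. Speed limits (rad/s): [2.57, 2.57, 3.14, 3.14, 3.14, 3.14].

### API

Orientations are given as a unit quaternion [w, x, y, z].
In Python, from workcell import env, viewer gives the robot as it stands. The module is installed in compiled form; this text tells all that it offers.
- The arm moves only by the shell command python3 -m inch 'ROWS' [OPENING] [FORCE]. ROWS is JSON, a list of rows, each a list of 2 entries, a list of its own where there are three numbers: the shift along the tool's x, y, z in m, then the turn about the tool's z in degrees. In form: [[[tx, ty, tz], spin], ...]. A call has 1 to 5 rows; each row is the pose to reach, as a shift and turn from the pose measured when the call began, along the tool's axes at that moment; what a row does not reach only later rows make up. A row lasts 1/12 s, in which the tool goes at most 41.7 mm and 7.16 degrees, less where a joint would pass 70% of its speed; a pose out of reach is approached as far as the arm can. A call with a gripper value outside its range is refused whole. OPENING is the closure, from 0 (fully open) to 1 (shut), set as the call begins (- or left out, the last holds). The fingers move at their own pace and stop on an object; FORCE is the grip in N (left out, the last holds). Time passes only in rows, so rows that repeat a pose let the fingers close. It gives the time, the measured TCP pose, the force and the opening at its end, in the units of the state.
- env.get_state(): the state, without advancing time (a new reading comes with each control period).
- viewer.read_camera(name): name is "scene" or "top" or "wrist"; returns a dict with "image" (420x560x3 uint8, red, green, blue), "depth" (420x560 float32, m along the optical axis (not along the pixel's ray), 0 where there is no reading), "vertical_fov" (degrees; the focal length in pixels is half the picture's height over the tangent of half this angle, whatever the lens; pixels are square), "cx", "cy" (the principal point, pixels), "R" (3x3) and "t" (3): a world point X has camera coordinates R X + t; the wrist camera has in their place "T_tool_cam" (4x4, takes a point from camera to tool coordinates, whose origin is the TCP and whose axes are the flange's). Camera axes: x right, y down, z forward; pixel columns grow to the right and rows downward; lengths in m; the calibration is good to about 2 mm. A picture is of the moment at which its call begins: read the wrist's pose just before it.
- env.hand_in(): hands the job in, once; it reports no verdict.
The state is a dict: "clock": time; "joint_pos": joint angles; "qvel": joint speeds; "tau": joint torques, N m; "tcp_pos": TCP position; "orientation": TCP orientation; "wrist_force": force on the tool from outside, world axes, zero at the start; "ft_torque": the same for the moment, N m; "finger_gap": finger opening in m.
Only numpy, scipy, OpenCV 4.12 (cv2) and the standard library are available. Lean on these libraries where they do the work, as an engineer would, in place of code of your own. Each camera call takes 0.05 s, during which the arm holds its last target. There are 200 camera calls.

### The job

The rusty swivel clamp on the carving jig is seized: work its thumb bar gently back and forth in small arcs until it breaks free, never wrenching it so hard that its stud is twisted. Then swing the clamp arm well clear (about a quarter turn counterclockwise seen from above) and leave it there, lift the wooden blank out and set it down lying flat in the tray, without dropping it or disturbing the mallet, chisel and oil tin.

Things in the scene. Friction and masses are not known exactly. Their poses are not given: they have to be found in the camera images.
- jig: carving jig, fixed: plywood board 150 (x) x 230 (y) x 15 mm, origin at the centre of its underside on the bench. Round blue iron clamp post at y = +75 mm, 48 mm wide, top at 58 mm. When it is seized, pushing the clamp harder or longer one way does not help; leaning lightly on its two stops in turn does.
- seat (a point): centre of the blank's seat, on the jig board's top (15 mm above the bench), same axes as the jig. Low dark cleats hold the blank at both ends (27 mm above the bench) and at its four corners (25 mm above the bench, 25 to 35 mm either side in x); the middle 56 mm of the blank's long sides is free for fingers.
- clamp_grip (a point): centre of the clamp's thumb bar, on its upright turning axis, 88 mm above the bench; turns with the clamp. Rusty upright plate 12 mm thick (x), 56 mm long (y), 71 to 105 mm above the bench, stud end in its top: pinch it across x, firmly (40 N or more). Below it the hub, 38 mm wide, top at 69 mm, and the clamp arm along -y, 18 mm wide, 58 to 68 mm above the bench.
- clamp_tip (a point): outer end of the clamp arm, 72 mm from the turning axis, half-way up the arm (63 mm above the bench); at the start it lies over the near end of the blank, 3 mm above it
- clamp (a joint): clamp angle (rad): 0 = arm over the blank; grows counterclockwise (ccw) from above = opening. Starts within 0.05 of 0. Seized: stops somewhere 0.1 to 0.35 away either side. A light lean of 1.5 s on a stop crumbles rust and widens the arc by about 0.1 (to 0.5 at most), only at the ccw stop first, then cw, then ccw; then it turns freely to 1.6 or more. Friction 0.05 N m; stays where left.
- stud (a joint): elastic twist (rad) of the clamp's stud: 0 unloaded, positive counterclockwise; it shows the torque with which the clamp is pressed against a stop, 6 N m per rad. 0.03 to 0.05 (about 0.2 to 0.3 N m) is a light lean; beyond 0.10 either way (0.6 N m) the stud is spoilt.
- blank_mid (a point): centre of the loose wooden blank, a half-carved reddish-brown block 44 (x) x 90 (y) x 40 mm, about 0.13 kg, its top 55 mm above the bench while in the jig; x, y, z are its own axes. Grasp it across its 44 mm width near the middle of its length, its upper half.
- tray: open tray of pale wood, fixed: 170 (x) x 220 (y) x 35 mm high outside, walls and floor 6 mm, origin at the centre of its underside on the bench
- mallet: bystander: carver's mallet lying along its x, 250 mm long, head 64 mm thick; origin under it, 5 mm from its middle
- chisel: bystander: chisel lying along its x, about 230 mm long, wooden handle 26 mm thick; origin under its middle
- oil_tin: bystander: green tin standing, 60 mm wide, 90 mm high; origin at the centre of its underside
- blank: the same blank; origin at the centre of its underside
Mind the look-alikes: they are no part of the job. Leave any yellow look-alike of the blank alone.

How it is judged:
On the way, in this order (a step that is already met when the one before it is completed fails the run):
1. the clamp is broken free and its arm swung clear of the blank (more than 0.8 rad) (value of joint clamp above 0.8 rad), for 0.2 s.
2. the blank is lifted out of the jig (height (world z) of blank_mid above 0.065 m), for 0.1 s.
At the end, for the whole second after the job is handed in: The blank rests on a long face on the tray's floor (its centre inside the tray's walls and less than 34 mm above the bench), at rest and released, and the clamp arm is still swung clear (clamp angle above 0.8 rad) (value of joint clamp above 0.8 rad and x of blank_mid in the frame of tray between -0.07 and 0.07 m and y of blank_mid in the frame of tray between -0.095 and 0.095 m and height (world z) of blank_mid below 0.034 m and linear speed of blank below 0.02 m/s); the robot touches nothing.
It fails at once if the stud is twisted more than 0.10 rad (0.6 N m) (value of joint stud above 0.1 rad or value of joint stud below -0.1 rad).
It fails at once if the blank is dropped (falls from more than about 3 cm) (linear speed of blank above 0.75 m/s and contact force between the fingers and blank below 0.5 N).
It fails at once if the mallet, chisel or oil tin is moved more than 3 cm (distance of any of mallet, chisel, oil_tin from where it was at the start of the episode above 0.03 m).
It also fails if it takes over 72 s, if anything falls off the work surface, if the arm or the gripper's body presses on something with over 40 N, if the wrist force passes 120 N, or if a joint passes its speed limit or range.

## Working session

There is one attempt and no reset: what is moved stays moved. The work goes in short steps, Python scripts to look and compute and a shell command to move; the robot and the scene stay as the last step left them, time stands still between calls to the robot, and variables do not carry over. Pictures are saved under pics/ and viewed, on a budget of 10 in all, crops included, one or two more only if the job needs it, and the job is handed in when it is done.

```bash
mkdir -p pics; cat > h.py <<'E'
from workcell import env, viewer
import numpy as np, cv2
from scipy.spatial.transform import Rotation as Ro
def cam(n):
    s=env.get_state(); c=viewer.read_camera(n); d=c["depth"]; im=c["image"]
    f=210/np.tan(np.radians(c["vertical_fov"])/2)
    v,u=np.mgrid[:420,:560]
    P=np.stack([(u-c["cx"])*d/f,(v-c["cy"])*d/f,d],-1)
    if "R" in c: W=(P-np.array(c["t"]))@np.array(c["R"])
    else:
        T=np.array(c["T_tool_cam"]); P=P@T[:3,:3].T+T[:3,3]
        q=np.array(s["orientation"]); W=P@Ro.from_quat(q[[1,2,3,0]]).as_matrix().T+np.array(s["tcp_pos"])
    W[d==0]=np.nan
    return im,W
def rot():
    q=np.array(env.get_state()["orientation"]); return Ro.from_quat(q[[1,2,3,0]]).as_matrix()
def save(im,n): cv2.imwrite("pics/"+n,cv2.cvtColor(im,cv2.COLOR_RGB2BGR))
E
python3 - <<'E'
from h import *
im,W=cam("top"); im2,W2=cam("scene")
np.savez("a.npz",im=im,W=W,im2=im2,W2=W2)
save(im,"top0.png"); save(im2,"sc0.png")
print(env.get_state(),env.grip_point_offset,rot())
E
```

```text
{'clock': 0.1, 'joint_pos': array([9.67404327e-01, 3.13958308e-01, 4.51124340e-02, 1.30358516e+00,
       5.77289676e-06, 1.43120828e+00]), 'qvel': array([ 0.00034145, -0.00164819,  0.00290398,  0.00116968,  0.00061427,
       -0.00010738]), 'tau': array([ 1.79388564e-03, -4.81726849e+01,  2.99242920e+01,  1.27996341e-02,
       -1.72353307e-04,  6.41851841e-06]), 'tcp_pos': array([0.25697775, 0.51389021, 0.23048736]), 'orientation': array([-2.99392115e-04,  2.29828928e-01,  9.73230700e-01, -7.60551444e-04]), 'wrist_force': array([ 0.06883296, -0.52146341, -0.37298857]), 'ft_torque': array([ 0.00694449,  0.01346795, -0.01288313]), 'finger_gap': 0.08543055769620918} -0.0187 [[-8.94357148e-01  4.47352682e-01 -9.32348641e-04]
 [ 4.47353593e-01  8.94356171e-01 -1.34276609e-03]
 [ 2.33161748e-04 -1.61800197e-03 -9.99998664e-01]]
```

View pics/top0.png

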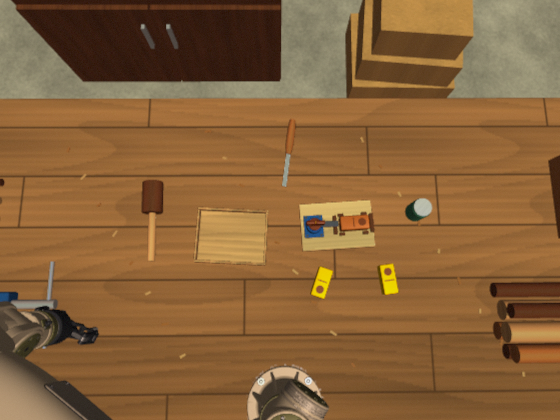

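View pics/sc0.png

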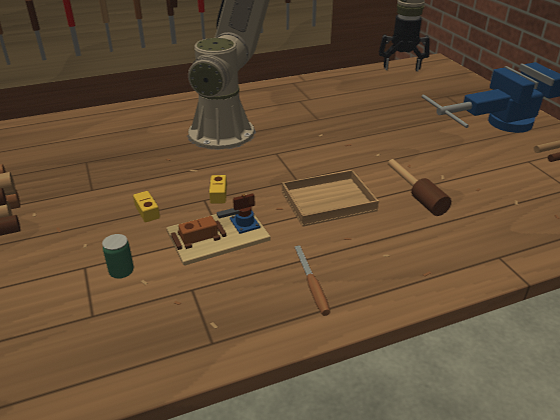

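The top view shows the jig at about (337,226), with its clamp post at (314,226) and the blank at (354,223). The tray is at (232,236), the mallet at (152,215), the chisel at (289,150) and the tin at (420,209). Image left is +y and image up is +x.

```bash
python3 - <<'E'
from h import *
a=np.load("a.npz"); im,W=a["im"],a["W"]; hsv=cv2.cvtColor(im,cv2.COLOR_RGB2HSV)
def rect(m,n):
    p=W[m][:,:2].astype(np.float32); r=cv2.minAreaRect(p*1000); print(n,len(p),np.round(r[0],1),np.round(r[1],1),round(r[2],2),'meanz',np.nanmean(W[m][:,2]).round(4))
u=np.mgrid[:420,:560][1];v=np.mgrid[:420,:560][0]; Z=W[...,2]
box=lambda a,b,c,d:(u>=a)&(u<=b)&(v>=c)&(v<=d)&np.isfinite(Z)
j=box(290,385,195,255)
jb=j&(Z>.008)&(Z<.022); rect(jb,'jig board')
rect(j&(Z>.008),'jig all')
rect(j&(Z>.048)&(Z<.06)&(u>335),'blank top'); rect(j&(Z>.085),'thumb bar'); rect(j&(Z>.06)&(Z<.072),'arm/hub')
t=box(185,280,200,275); rect(t&(Z>.025),'tray rim'); rect(t&(Z>.003),'tray')
for n,b in dict(mallet=box(135,170,170,265),chisel=box(275,300,115,190),tin=box(400,440,190,230)).items(): rect(b&(Z>.01),n)
save(cv2.resize(im[190:262,280:390],(770,504),interpolation=cv2.INTER_CUBIC),"c1.png")
E
```

```text
jig board 2314 [ 530.8 -169.2] [150.9 230.4] 3.33 meanz 0.0144
jig all 3365 [ 530.8 -169.2] [150.9 230.4] 3.33 meanz 0.0258
blank top 402 [ 533.2 -219.5] [43.9 90.1] 3.5 meanz 0.0539
thumb bar 87 [525.5 -94.6] [11.7 53.8] 1.17 meanz 0.0994
arm/hub 144 [ 537.1 -157.7] [ 36.3 179.5] 9.9 meanz 0.0669
tray rim 526 [497.  162.3] [220.1 171.1] 86.82 meanz 0.0332
tray 3465 [496.7 159.2] [300.2 238.8] 89.62 meanz 0.0106
mallet 1083 [545.  409.5] [249.8  64.8] 0.83 meanz 0.0491
chisel 384 [772.8 -18.5] [ 25.2 232.3] 82.8 meanz 0.0186
tin 442 [ 572.5 -418.2] [56.9 57.9] 51.98 meanz 0.0737
```

View pics/c1.png

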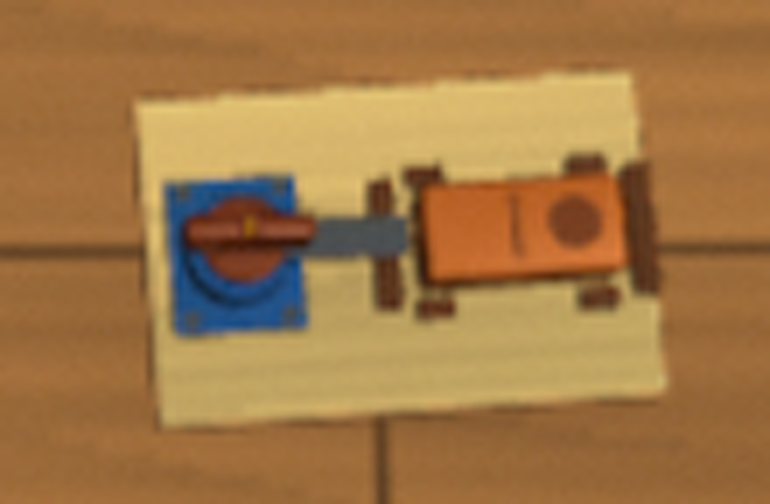

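```bash
cat > to.py <<'E'
# python3 to.py x y z yaw_of_tool_y_deg(mod 180): prints shift in tool axes and spin
from h import *; import sys
x,y,z,w=map(float,sys.argv[1:]); s=env.get_state(); R=rot()
yw=np.degrees(np.arctan2(R[1,1],R[0,1])); d=(yw-w+90)%180-90
print('t',round(s['clock'],2),'tcp',np.round(s['tcp_pos'],4),'toolz',R[:,2].round(3),'yaw_y',yw.round(2),'gap',round(s['finger_gap'],4),'F',np.round(s['wrist_force'],1),'M',np.round(s['ft_torque'],2),'j6',s['joint_pos'][5].round(2))
print('shift mm',(R.T@(np.array([x,y,z])-s['tcp_pos'])*1000).round(1),'spin',d.round(2))
E
for i in 1; do :; done
python3 -m inch '[[[-0.0256,-0.0212,0],0],[[-0.0512,-0.0424,0],0],[[-0.0768,-0.0636,0],0],[[-0.1024,-0.0848,0],0],[[-0.128,-0.106,0],0]]' 0.0 60
python3 -m inch '[[[-0.0256,-0.0212,0],0],[[-0.0512,-0.0424,0],0],[[-0.0768,-0.0636,0],0],[[-0.1024,-0.0848,0],0],[[-0.128,-0.106,0],0]]'
python3 -m inch '[[[-0.0256,-0.0212,0],0],[[-0.0512,-0.0424,0],0],[[-0.0768,-0.0636,0],0],[[-0.1024,-0.0848,0],0],[[-0.128,-0.106,0],0]]'
python3 -m inch '[[[-0.0256,-0.0212,0],7],[[-0.0512,-0.0424,0],14],[[-0.0768,-0.0636,0],21],[[-0.1024,-0.0848,0],28],[[-0.128,-0.106,0],35]]'
python3 to.py 0.526 -0.0945 0.18 1.5
```

```text
clock: 0.52
tcp_pos: [0.324, 0.3603, 0.2302]
orientation: [-0.001, 0.229, 0.973, -0.001]
wrist_force: [1.3, -0.3, 0.2]
finger_gap: 0.0855
clock: 0.93
tcp_pos: [0.3912, 0.2067, 0.2301]
orientation: [-0.001, 0.229, 0.973, -0.001]
wrist_force: [0.3, 0.9, 0.4]
finger_gap: 0.0854
clock: 1.35
tcp_pos: [0.4585, 0.0531, 0.2301]
orientation: [-0.001, 0.229, 0.973, -0.001]
wrist_force: [1.1, 1.0, -0.2]
finger_gap: 0.0856
clock: 1.77
tcp_pos: [0.5257, -0.1006, 0.2298]
orientation: [-0.001, 0.514, 0.858, -0.002]
wrist_force: [-0.2, 0.5, 0.5]
finger_gap: 0.0853
t 1.77 tcp [ 0.5257 -0.1006  0.2298] toolz [-0.003 -0.002 -1.   ] yaw_y 28.1 gap 0.0853 F [-0.2  0.5  0.5] M [ 0.02 -0.06 -0.02] j6 0.74
shift mm [ 5.2  3.3 49.8] spin 26.6
```

```bash
python3 -m inch '[[[0.0013,0.001,0.012],7],[[0.003,0.002,0.025],14],[[0.005,0.003,0.038],21],[[0.0052,0.0033,0.05],26.6],[[0.0052,0.0033,0.05],26.6]]' >/dev/null
python3 - <<'E'
from h import *
im,W=cam("wrist"); save(im,"w1.png"); Z=W[...,2]
def rect(m,n):
    p=W[m][:,:2].astype(np.float32); r=cv2.minAreaRect(p*1000); print(n,len(p),np.round(r[0],1),np.round(r[1],1),round(r[2],2),'z',np.nanmedian(W[m][:,2]).round(4))
near=(abs(W[...,0]-.526)<.045)&(abs(W[...,1]+.0945)<.045)
rect(near&(Z>.1)&(Z<.108),'bar'); rect(near&(Z>.057)&(Z<.0705),'hub')
E
python3 to.py 0.526 -0.0945 0.079 1.5
```

```text
bar 930 [531.2 -93.2] [11.7 54.8] 1.49 z 0.1023
hub 886 [ 531.4 -107.9] [36.8 63.1] 1.06 z 0.0691
t 2.23 tcp [ 0.5248 -0.0941  0.1782] toolz [-0.007 -0.    -1.   ] yaw_y 1.62 gap 0.0856 F [-0.3 -0.7 -1.2] M [-0.03 -0.04 -0.01] j6 1.22
shift mm [-0.4  1.9 99.2] spin 0.12
```

View pics/w1.png

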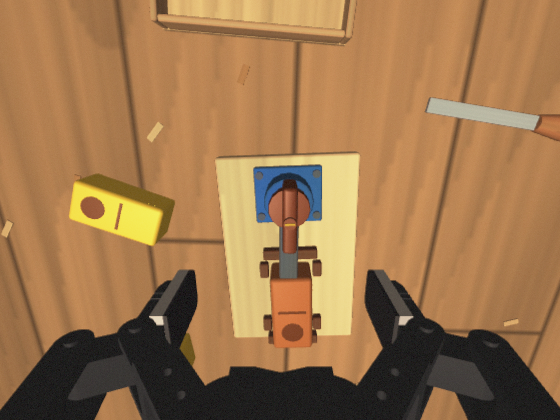

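```bash
python3 -m inch '[[[0,0.001,0.012],0],[[0,0.002,0.025],0],[[0,0.004,0.04],0],[[0,0.004,0.046],0],[[0,0.004,0.046],0]]' >/dev/null
python3 -m inch '[[[0,0,0],0],[[0,0,0],0]]'
python3 - <<'E'
from h import *
im,W=cam("wrist"); save(im,"w2.png"); Z=W[...,2]
def rect(m,n):
    p=W[m][:,:2].astype(np.float32); r=cv2.minAreaRect(p*1000); print(n,len(p),np.round(r[0],1),np.round(r[1],1),round(r[2],2),'z',np.nanmedian(W[m][:,2]).round(4))
near=(abs(W[...,0]-.526)<.045)&(abs(W[...,1]+.0945)<.045)
rect(near&(Z>.1)&(Z<.108),'bar'); rect(near&(Z>.057)&(Z<.0705),'hub')
E
python3 to.py 0.528 -0.0945 0.079 1.5
```

```text
clock: 2.82
tcp_pos: [0.5281, -0.0938, 0.1323]
orientation: [-0.003, 0.696, 0.718, -0.003]
wrist_force: [-0.2, -0.5, 0.4]
finger_gap: 0.0856
bar 1355 [531.3 -93.5] [11.6 55.7] 1.54 z 0.1023
hub 1159 [ 531.4 -108. ] [36.9 62.9] 0.94 z 0.0692
t 2.87 tcp [ 0.5282 -0.0939  0.1324] toolz [-0.007 -0.    -1.   ] yaw_y 1.78 gap 0.0856 F [ 0.8  0.1 -0.4] M [-0.01 -0.   -0.01] j6 1.22
shift mm [-0.6  0.2 53.4] spin 0.28
```

```bash
python3 -m inch '[[[0,0.0005,0.012],0],[[0,0.001,0.025],0.2],[[0,0.001,0.04],0.2],[[0,0.001,0.052],0.2],[[0,0.001,0.052],0.2]]' 
python3 -m inch '[[[0,0,0],0],[[0,0,0],0],[[0,0,0],0],[[0,0,0],0],[[0,0,0],0]]' 1 20
python3 -m inch '[[[0,0,0],0],[[0,0,0],0],[[0,0,0],0],[[0,0,0],0],[[0,0,0],0]]'
python3 to.py 0.529 -0.0942 0.080 1.5
```

```text
clock: 3.28
tcp_pos: [0.5277, -0.0935, 0.079]
orientation: [-0.004, 0.697, 0.717, -0.003]
wrist_force: [-1.0, 1.1, -0.4]
finger_gap: 0.0849
clock: 3.7
tcp_pos: [0.5282, -0.0937, 0.0797]
orientation: [-0.003, 0.697, 0.717, -0.003]
wrist_force: [-0.2, -0.8, 0.5]
finger_gap: 0.0259
clock: 4.12
tcp_pos: [0.5304, -0.0937, 0.0804]
orientation: [-0.002, 0.697, 0.717, -0.001]
wrist_force: [5.2, 1.2, -3.3]
finger_gap: 0.0115
t 4.12 tcp [ 0.5304 -0.0937  0.0804] toolz [-0.004  0.    -1.   ] yaw_y 1.62 gap 0.0115 F [ 5.2  1.2 -3.3] M [ 0.17 -1.02  0.04] j6 1.22
shift mm [-0.5 -1.4  0.4] spin 0.12
```

```bash
python3 -m inch '[[[0,0,0],0],[[0,0,0],0],[[0,0,0],0],[[0,0,0],0]]' 1 50
python3 to.py 0.5304 -0.0942 0.080 1.5
for k in 1; do python3 -m inch '[[[0,0,0],-0.5],[[0,0,0],-1]]' ; python3 to.py 0.5304 -0.0942 0.080 1.5; done
python3 -m inch '[[[0,0,0],-0.5],[[0,0,0],-1]]' >/dev/null ; python3 to.py 0.5304 -0.0942 0.080 1.5
```

```text
clock: 4.45
tcp_pos: [0.5305, -0.0937, 0.0804]
orientation: [-0.002, 0.697, 0.717, -0.001]
wrist_force: [1.5, -0.2, -0.4]
finger_gap: 0.0106
t 4.45 tcp [ 0.5305 -0.0937  0.0804] toolz [-0.004  0.    -1.   ] yaw_y 1.62 gap 0.0106 F [ 1.5 -0.2 -0.4] M [ 0.13 -0.15 -0.02] j6 1.22
shift mm [-0.5 -0.1  0.4] spin 0.12
clock: 4.62
tcp_pos: [0.5304, -0.0937, 0.0804]
orientation: [-0.002, 0.69, 0.723, -0.001]
wrist_force: [1.6, 0.4, -1.1]
finger_gap: 0.0107
t 4.62 tcp [ 0.5304 -0.0937  0.0804] toolz [-0.004  0.001 -1.   ] yaw_y 2.66 gap 0.0107 F [ 1.6  0.4 -1.1] M [ 0.07 -0.14 -0.14] j6 1.2
shift mm [-0.5 -0.1  0.4] spin 1.16
t 4.78 tcp [ 0.5304 -0.0937  0.0804] toolz [-0.004  0.001 -1.   ] yaw_y 3.71 gap 0.0109 F [ 1.5  0.2 -1.8] M [ 0.04 -0.11 -0.09] j6 1.18
shift mm [-0.5 -0.   0.4] spin 2.21
```

```bash
python3 -m inch '[[[0,0,0],-1],[[0,0,0],-2],[[0,0,0],-3]]' >/dev/null ; python3 to.py 0.5304 -0.0937 0.080 1.5
python3 -m inch '[[[0,0,0],-1],[[0,0,0],-2],[[0,0,0],-2]]' >/dev/null ; python3 to.py 0.5304 -0.0937 0.080 1.5
```

```text
t 5.03 tcp [ 0.5304 -0.0937  0.0804] toolz [-0.004  0.001 -1.   ] yaw_y 6.81 gap 0.0111 F [ 1.   0.3 -0.8] M [ 0.08 -0.1  -0.14] j6 1.13
shift mm [ 0.  -0.   0.4] spin 5.31
t 5.28 tcp [ 0.5304 -0.0937  0.0805] toolz [-0.004  0.    -1.   ] yaw_y 8.89 gap 0.0112 F [ 0.8  0.1 -0.8] M [ 0.02 -0.15 -0.01] j6 1.09
shift mm [0.  0.  0.5] spin 7.39
```

```bash
python3 -m inch '[[[0,0,0],-1],[[0,0,0],-2],[[0,0,0],-2]]' >/dev/null ; python3 to.py 0.5304 -0.0937 0.080 1.5
```

```text
t 5.53 tcp [ 0.5303 -0.0937  0.0804] toolz [-0.004  0.    -1.   ] yaw_y 10.97 gap 0.0109 F [-0.6  0.5 -0.6] M [-0.02 -0.09 -0.01] j6 1.06
shift mm [-0.   0.1  0.4] spin 9.47
```

```bash
python3 -m inch '[[[0,0,0],-1],[[0,0,0],-2],[[0,0,0],-2]]' >/dev/null ; python3 to.py 0.5304 -0.0937 0.080 1.5
```

```text
t 5.78 tcp [ 0.5303 -0.0937  0.0804] toolz [-0.004  0.    -1.   ] yaw_y 13.04 gap 0.0108 F [ 0.5  1.2 -1.6] M [ 0.   -0.09 -0.03] j6 1.02
shift mm [-0.   0.1  0.4] spin 11.54
```

```bash
python3 -m inch '[[[0,0,0],-1],[[0,0,0],-2],[[0,0,0],-2]]' >/dev/null ; python3 to.py 0.5304 -0.0937 0.080 1.5
```

```text
t 6.03 tcp [ 0.5303 -0.0937  0.0804] toolz [-0.005  0.    -1.   ] yaw_y 15.12 gap 0.0106 F [ 1.1  0.5 -1.7] M [-0.05 -0.14  0.01] j6 0.98
shift mm [0.  0.1 0.4] spin 13.62
```

```bash
python3 -m inch '[[[0,0,0],-0.5],[[0,0,0],-1],[[0,0,0],-1]]' >/dev/null ; python3 to.py 0.5304 -0.0937 0.080 1.5
```

```text
t 6.28 tcp [ 0.5303 -0.0937  0.0804] toolz [-0.005  0.    -1.   ] yaw_y 16.16 gap 0.011 F [-0.5  0.3 -0.1] M [-0.03 -0.12 -0.02] j6 0.97
shift mm [-0.   0.1  0.4] spin 14.66
```

```bash
python3 -m inch '[[[0,0,0],-1],[[0,0,0],-2],[[0,0,0],-2]]' >/dev/null ; python3 to.py 0.5304 -0.0937 0.080 1.5
```

```text
t 6.53 tcp [ 0.5302 -0.0938  0.0805] toolz [-0.005  0.    -1.   ] yaw_y 18.24 gap 0.0109 F [ 0.3 -0.2 -0.8] M [-0.06 -0.06  0.14] j6 0.93
shift mm [0.  0.2 0.5] spin 16.74
```

```bash
python3 -m inch '[[[0,0,0],-0.8],[[0,0,0],-1.6],[[0,0,0],-1.6]]' >/dev/null ; python3 to.py 0.5304 -0.0937 0.080 1.5
```

```text
t 6.78 tcp [ 0.5302 -0.0938  0.0805] toolz [-0.005  0.    -1.   ] yaw_y 19.9 gap 0.011 F [0.7 0.  0.3] M [-0.03 -0.09  0.02] j6 0.9
shift mm [-0.   0.2  0.5] spin 18.4
```

```bash
python3 -m inch '[[[0,0,0],-0.5],[[0,0,0],-1],[[0,0,0],-1]]' >/dev/null ; python3 to.py 0.5304 -0.0937 0.080 1.5
```

```text
t 7.03 tcp [ 0.5302 -0.0938  0.0805] toolz [-0.005  0.    -1.   ] yaw_y 20.94 gap 0.011 F [ 1.1 -0.2 -0.2] M [ 0.   -0.    0.06] j6 0.88
shift mm [-0.   0.2  0.5] spin 19.44
```

```bash
python3 - <<'E'
from h import *
im,W=cam("wrist"); save(im,"w3.png"); Z=W[...,2]
m=(Z>.06)&(Z<.069)&(np.hypot(W[...,0]-.529,W[...,1]+.094)<.08)&(np.hypot(W[...,0]-.529,W[...,1]+.094)>.025)
p=W[m][:,:2]; print(len(p), np.median(p,0)); 
if len(p)>20: print(cv2.minAreaRect((p*1000).astype(np.float32)))
E
```

```text
410 [ 0.55436438 -0.15321423]
((553.4254150390625, -152.34597778320312), (17.866798400878906, 18.48882293701172), 22.640857696533203)
```

View pics/w3.png

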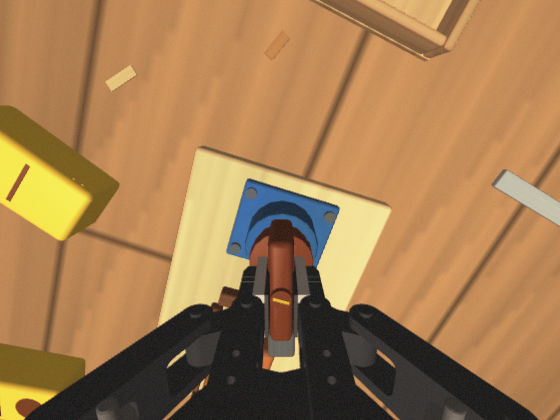

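The jaws hold the bar at (281,280), and the clamp arm has followed it: its visible end at (280,340) measures about 21°. It isn't slipping, so I'll keep going to the ccw stop.

```bash
cat > m.py <<'E'
from h import *
M=[];F=[]
for i in range(4):
    s=env.get_state(); M.append(s['ft_torque'][2]); im,W=cam("wrist")
Z=W[...,2]; r=np.hypot(W[...,0]-.5304,W[...,1]+.0937); m=(Z>.06)&(Z<.069)&(r<.08)&(r>.03)
p=np.median(W[m][:,:2],0); R=rot(); s=env.get_state()
print('t',s['clock'].__round__(2),'Mz',np.round(M,2),np.mean(M).round(3),'arm',np.degrees(np.arctan2(p[0]-.5304,-.0937-p[1])).round(1),m.sum(),'yaw',np.degrees(np.arctan2(R[1,1],R[0,1])).round(2),'tcp',s['tcp_pos'].round(4))
E
python3 -m inch '[[[0,0,0],-0.7],[[0,0,0],-1.4],[[0,0,0],-1.4]]' >/dev/null ; python3 m.py
```

```text
t 7.53 Mz [0.04 0.03 0.09 0.04] 0.05 arm 23.3 411 yaw 22.31 tcp [ 0.5302 -0.0938  0.0805]
```

```bash
python3 -m inch '[[[0,0,0],-0.7],[[0,0,0],-1.4],[[0,0,0],-1.4]]' >/dev/null ; python3 m.py
```

```text
t 7.98 Mz [-0.04 -0.07 -0.02 -0.03] -0.042 arm 24.3 410 yaw 23.72 tcp [ 0.5302 -0.0938  0.0805]
```

```bash
python3 -m inch '[[[0,0,0],-0.7],[[0,0,0],-1.4],[[0,0,0],-1.4]]' >/dev/null ; python3 m.py
```

```text
t 8.43 Mz [-0.09 -0.15 -0.14 -0.14] -0.131 arm 25.5 408 yaw 25.12 tcp [ 0.5302 -0.0938  0.0804]
```

```bash
python3 -m inch '[[[0,0,0],-0.4],[[0,0,0],-0.4],[[0,0,0],-0.4],[[0,0,0],-0.4],[[0,0,0],-0.4]]' >/dev/null; python3 m.py
for i in 1 2; do python3 -m inch '[[[0,0,0],0],[[0,0,0],0],[[0,0,0],0],[[0,0,0],0],[[0,0,0],0]]' >/dev/null ; python3 m.py; done
```

```text
t 9.05 Mz [-0.2  -0.17 -0.23 -0.22] -0.204 arm 25.9 411 yaw 25.51 tcp [ 0.5301 -0.0938  0.0804]
t 9.67 Mz [-0.23 -0.24 -0.2  -0.22] -0.219 arm 26.2 411 yaw 25.52 tcp [ 0.5302 -0.0938  0.0804]
t 10.28 Mz [-0.19 -0.19 -0.17 -0.16] -0.176 arm 26.2 409 yaw 25.52 tcp [ 0.5302 -0.0938  0.0804]
```

```bash
for i in 1 2; do python3 -m inch '[[[0,0,0],-0.2],[[0,0,0],-0.2],[[0,0,0],-0.2],[[0,0,0],-0.2],[[0,0,0],-0.2]]' >/dev/null ; python3 m.py; done
```

```text
t 10.9 Mz [-0.2  -0.25 -0.25 -0.26] -0.241 arm 26.2 425 yaw 25.72 tcp [ 0.5301 -0.0938  0.0804]
t 11.52 Mz [-0.24 -0.26 -0.25 -0.26] -0.252 arm 26.5 422 yaw 25.91 tcp [ 0.5301 -0.0938  0.0804]
```

```bash
for i in 1 2; do python3 -m inch '[[[0,0,0],0],[[0,0,0],0],[[0,0,0],0],[[0,0,0],0],[[0,0,0],0]]' >/dev/null ; python3 m.py; done; python3 to.py 0.5304 -0.0937 0.080 1.5
```

```text
t 12.13 Mz [-0.24 -0.26 -0.31 -0.26] -0.269 arm 26.3 414 yaw 25.91 tcp [ 0.5301 -0.0938  0.0804]
t 12.75 Mz [-0.24 -0.31 -0.19 -0.3 ] -0.26 arm 26.4 402 yaw 25.92 tcp [ 0.5301 -0.0938  0.0804]
t 12.75 tcp [ 0.5301 -0.0938  0.0804] toolz [-0.005  0.    -1.   ] yaw_y 25.92 gap 0.0112 F [-0.6  0.5 -0.7] M [-0.05  0.03 -0.25] j6 0.8
shift mm [-0.   0.3  0.4] spin 24.42
```

```bash
sed -i 's/range(4)/range(2)/' m.py; python3 -m inch '[[[0,0,0],1.5],[[0,0,0],3],[[0,0,0],4.5],[[0,0,0],6],[[0,0,0],6]]' >/dev/null; python3 m.py;  python3 -m inch '[[[0,0,0],-0.7],[[0,0,0],-1.4],[[0,0,0],-1.4]]' >/dev/null ; python3 m.py
```

```text
t 13.27 Mz [-0.04 -0.01] -0.025 arm 20.7 410 yaw 19.97 tcp [ 0.5302 -0.0938  0.0804]
t 13.62 Mz [0.04 0.07] 0.055 arm 22.0 404 yaw 21.39 tcp [ 0.5302 -0.0938  0.0804]
```

```bash
python3 -m inch '[[[0,0,0],-0.8],[[0,0,0],-1.6],[[0,0,0],-2.4],[[0,0,0],-2.4]]' >/dev/null; python3 m.py;  python3 -m inch '[[[0,0,0],-0.7],[[0,0,0],-1.4],[[0,0,0],-1.4]]' >/dev/null ; python3 m.py
```

```text
t 14.05 Mz [-0.06 -0.09] -0.073 arm 24.4 410 yaw 23.8 tcp [ 0.5302 -0.0937  0.0804]
t 14.4 Mz [-0.15 -0.16] -0.155 arm 25.8 410 yaw 25.2 tcp [ 0.5301 -0.0938  0.0804]
```

```bash
python3 -m inch '[[[0,0,0],-0.7],[[0,0,0],-1.3],[[0,0,0],-1.3],[[0,0,0],-1.3],[[0,0,0],-1.3]]' >/dev/null; python3 m.py;  for i in 1 2 3; do python3 -m inch '[[[0,0,0],0],[[0,0,0],0],[[0,0,0],0],[[0,0,0],0],[[0,0,0],0]]' >/dev/null ; python3 m.py; done
```

```text
t 14.92 Mz [-0.26 -0.2 ] -0.231 arm 26.7 405 yaw 26.5 tcp [ 0.5301 -0.0938  0.0804]
t 15.43 Mz [-0.31 -0.23] -0.274 arm 26.8 394 yaw 26.5 tcp [ 0.5302 -0.0938  0.0804]
t 15.95 Mz [-0.26 -0.23] -0.246 arm 26.7 428 yaw 26.5 tcp [ 0.5301 -0.0938  0.0804]
t 16.47 Mz [-0.25 -0.26] -0.251 arm 26.8 405 yaw 26.5 tcp [ 0.5302 -0.0938  0.0804]
```

```bash
python3 -m inch '[[[0,0,0],0],[[0,0,0],0],[[0,0,0],-0.3],[[0,0,0],-0.6],[[0,0,0],-0.6]]' 1 100 >/dev/null; python3 m.py;  for i in 1 2 ; do python3 -m inch '[[[0,0,0],0],[[0,0,0],0],[[0,0,0],0],[[0,0,0],0],[[0,0,0],0]]' >/dev/null ; python3 m.py; done
```

```text
t 16.98 Mz [-0.27 -0.34] -0.302 arm 27.5 415 yaw 27.11 tcp [ 0.5301 -0.0938  0.0805]
t 17.5 Mz [-0.3  -0.28] -0.29 arm 27.5 403 yaw 27.11 tcp [ 0.5302 -0.0938  0.0806]
t 18.02 Mz [-0.3  -0.32] -0.312 arm 27.5 404 yaw 27.1 tcp [ 0.5302 -0.0938  0.0806]
```

```bash
python3 -m inch '[[[0,0,0],0],[[0,0,0],0],[[0,0,0],0],[[0,0,0],0],[[0,0,0],0]]' >/dev/null ; python3 m.py
python3 -m inch '[[[0,0,0],5],[[0,0,0],10],[[0,0,0],15],[[0,0,0],20],[[0,0,0],25]]' >/dev/null; python3 m.py
python3 -m inch '[[[0,0,0],1],[[0,0,0],2],[[0,0,0],3],[[0,0,0],3]]' >/dev/null; python3 m.py
```

```text
t 18.53 Mz [-0.3  -0.34] -0.319 arm 27.4 399 yaw 27.11 tcp [ 0.5301 -0.0938  0.0806]
t 19.05 Mz [ 0.21 -0.1 ] 0.055 arm 2.1 406 yaw 2.12 tcp [ 0.5304 -0.0937  0.0806]
t 19.48 Mz [-0.02  0.01] -0.005 arm 0.0 419 yaw -0.86 tcp [ 0.5306 -0.0937  0.0806]
```

```bash
python3 -m inch '[[[0,0,0],0.8],[[0,0,0],1.6],[[0,0,0],2.2],[[0,0,0],2.2]]' >/dev/null; python3 m.py
```

```text
t 19.92 Mz [-0.02  0.01] -0.007 arm -2.1 414 yaw -3.06 tcp [ 0.5306 -0.0937  0.0806]
```

```bash
python3 -m inch '[[[0,0,0],0.8],[[0,0,0],1.6],[[0,0,0],2.2],[[0,0,0],2.2]]' >/dev/null; python3 m.py
```

```text
t 20.35 Mz [-0.03  0.  ] -0.016 arm -4.2 418 yaw -5.27 tcp [ 0.5306 -0.0937  0.0806]
```

```bash
python3 -m inch '[[[0,0,0],0.8],[[0,0,0],1.6],[[0,0,0],2.2],[[0,0,0],2.2]]' >/dev/null; python3 m.py
```

```text
t 20.78 Mz [ 0.02 -0.11] -0.045 arm -6.8 408 yaw -7.48 tcp [ 0.5306 -0.0937  0.0806]
```

```bash
python3 -m inch '[[[0,0,0],0.8],[[0,0,0],1.6],[[0,0,0],2.2],[[0,0,0],2.2]]' >/dev/null; python3 m.py
```

```text
t 21.22 Mz [-0.03 -0.05] -0.04 arm -8.8 415 yaw -9.69 tcp [ 0.5306 -0.0937  0.0806]
```

```bash
python3 -m inch '[[[0,0,0],0.8],[[0,0,0],1.6],[[0,0,0],2.2],[[0,0,0],2.2]]' >/dev/null; python3 m.py
```

```text
t 21.65 Mz [-0.02  0.06] 0.023 arm -10.9 421 yaw -11.9 tcp [ 0.5307 -0.0937  0.0806]
```

```bash
python3 -m inch '[[[0,0,0],0.8],[[0,0,0],1.6],[[0,0,0],1.6]]' >/dev/null; python3 m.py
```

```text
t 22.0 Mz [0.1  0.13] 0.115 arm -12.4 416 yaw -13.5 tcp [ 0.5307 -0.0937  0.0806]
```

```bash
python3 -m inch '[[[0,0,0],0.6],[[0,0,0],1.2],[[0,0,0],1.2],[[0,0,0],1.2],[[0,0,0],1.2]]' >/dev/null; python3 m.py;python3 -m inch '[[[0,0,0],0],[[0,0,0],0],[[0,0,0],0],[[0,0,0],0],[[0,0,0],0]]' >/dev/null ; python3 m.py
```

```text
t 22.52 Mz [0.25 0.2 ] 0.227 arm -13.9 423 yaw -14.69 tcp [ 0.5307 -0.0937  0.0806]
t 23.03 Mz [0.29 0.27] 0.278 arm -13.6 419 yaw -14.7 tcp [ 0.5307 -0.0937  0.0806]
```

```bash
python3 -m inch '[[[0,0,0],0.1],[[0,0,0],0.2],[[0,0,0],0.2],[[0,0,0],0.2],[[0,0,0],0.2]]' >/dev/null; python3 m.py;python3 -m inch '[[[0,0,0],0],[[0,0,0],0],[[0,0,0],0],[[0,0,0],0],[[0,0,0],0]]' >/dev/null ; python3 m.py
```

```text
t 23.55 Mz [0.34 0.36] 0.351 arm -13.8 419 yaw -14.9 tcp [ 0.5307 -0.0937  0.0806]
t 24.07 Mz [0.34 0.3 ] 0.319 arm -13.9 414 yaw -14.9 tcp [ 0.5307 -0.0937  0.0806]
```

```bash
python3 -m inch '[[[0,0,0],0],[[0,0,0],0],[[0,0,0],0],[[0,0,0],0],[[0,0,0],0]]' >/dev/null ; python3 m.py
python3 -m inch '[[[0,0,0],-6],[[0,0,0],-12],[[0,0,0],-18],[[0,0,0],-24],[[0,0,0],-30]]' >/dev/null; python3 -m inch '[[[0,0,0],-1.5],[[0,0,0],-3],[[0,0,0],-4.5],[[0,0,0],-6],[[0,0,0],-6]]' >/dev/null; python3 m.py
```

```text
t 24.58 Mz [0.33 0.28] 0.308 arm -13.9 413 yaw -14.9 tcp [ 0.5307 -0.0937  0.0806]
t 25.52 Mz [0.05 0.05] 0.051 arm 22.2 394 yaw 21.27 tcp [ 0.5302 -0.0938  0.0806]
```

```bash
python3 -m inch '[[[0,0,0],-1],[[0,0,0],-2],[[0,0,0],-3],[[0,0,0],-3]]' >/dev/null; python3 m.py
```

```text
t 25.95 Mz [ 0.03 -0.03] -0.002 arm 25.0 401 yaw 24.28 tcp [ 0.5302 -0.0938  0.0806]
```

```bash
python3 -m inch '[[[0,0,0],-0.6],[[0,0,0],-1.2],[[0,0,0],-1.8],[[0,0,0],-1.8]]' >/dev/null; python3 m.py
```

```text
t 26.38 Mz [0.12 0.14] 0.128 arm 27.1 401 yaw 26.09 tcp [ 0.5301 -0.0938  0.0806]
```

```bash
python3 -m inch '[[[0,0,0],-0.5],[[0,0,0],-1],[[0,0,0],-1],[[0,0,0],-1]]' >/dev/null; python3 m.py
```

```text
t 26.82 Mz [0.03 0.06] 0.045 arm 28.5 393 yaw 27.09 tcp [ 0.5301 -0.0938  0.0806]
```

```bash
python3 -m inch '[[[0,0,0],-0.7],[[0,0,0],-1.4],[[0,0,0],-2],[[0,0,0],-2]]' >/dev/null; python3 m.py
```

```text
t 27.25 Mz [ 0.03 -0.  ] 0.014 arm 29.9 426 yaw 29.09 tcp [ 0.5301 -0.0938  0.0806]
```

```bash
python3 -m inch '[[[0,0,0],-0.6],[[0,0,0],-1.2],[[0,0,0],-1.8],[[0,0,0],-1.8]]' >/dev/null; python3 m.py
```

```text
t 27.68 Mz [0.06 0.06] 0.064 arm 31.8 389 yaw 30.9 tcp [ 0.5301 -0.0939  0.0806]
```

```bash
python3 -m inch '[[[0,0,0],-0.5],[[0,0,0],-1],[[0,0,0],-1.4],[[0,0,0],-1.4]]' >/dev/null; python3 m.py
```

```text
t 28.12 Mz [0.06 0.06] 0.061 arm 32.9 415 yaw 32.31 tcp [ 0.53   -0.0939  0.0806]
```

```bash
python3 -m inch '[[[0,0,0],-0.6],[[0,0,0],-1.2],[[0,0,0],-1.8],[[0,0,0],-1.8]]' >/dev/null; python3 m.py
```

```text
t 28.55 Mz [0.05 0.04] 0.043 arm 34.6 396 yaw 34.12 tcp [ 0.53   -0.0939  0.0806]
```

```bash
python3 -m inch '[[[0,0,0],-0.5],[[0,0,0],-1],[[0,0,0],-1.4],[[0,0,0],-1.4]]' >/dev/null; python3 m.py
```

```text
t 28.98 Mz [-0.02  0.04] 0.009 arm 36.3 402 yaw 35.52 tcp [ 0.53   -0.0939  0.0806]
```

```bash
python3 -m inch '[[[0,0,0],-1],[[0,0,0],-2],[[0,0,0],-3],[[0,0,0],-3]]' >/dev/null; python3 m.py
```

```text
t 29.42 Mz [0.06 0.05] 0.06 arm 39.0 388 yaw 38.53 tcp [ 0.53   -0.0939  0.0806]
```

```bash
python3 -m inch '[[[0,0,0],-1],[[0,0,0],-2],[[0,0,0],-3],[[0,0,0],-3]]' >/dev/null; python3 m.py
```

```text
t 29.85 Mz [0.1  0.06] 0.077 arm 42.1 380 yaw 41.54 tcp [ 0.5299 -0.0939  0.0806]
```

It's free: the arm is at about 0.66 rad, past the 0.5 limit, with no stop torque. I'll swing it to about 1.45 rad.

```bash
python3 -m inch '[[[0,0,0],-4],[[0,0,0],-8],[[0,0,0],-12],[[0,0,0],-16],[[0,0,0],-16]]' >/dev/null; python3 m.py
python3 -m inch '[[[0,0,0],-5],[[0,0,0],-10],[[0,0,0],-14],[[0,0,0],-14]]' >/dev/null; python3 m.py
```

```text
t 30.37 Mz [ 0.01 -0.02] -0.007 arm 57.8 373 yaw 57.42 tcp [ 0.5298 -0.0941  0.0806]
t 30.8 Mz [ 0.05 -0.  ] 0.023 arm 71.2 370 yaw 71.24 tcp [ 0.5297 -0.0943  0.0806]
```

```bash
python3 -m inch '[[[0,0,0],-5],[[0,0,0],-10],[[0,0,0],-15],[[0,0,0],-15]]' >/dev/null; python3 m.py; python3 to.py 0.530 -0.094 0.22 86.5
```

```text
t 31.23 Mz [0.06 0.07] 0.065 arm 85.7 363 yaw 86.01 tcp [ 0.5297 -0.0945  0.0806]
t 31.23 tcp [ 0.5297 -0.0945  0.0806] toolz [-0.006 -0.002 -1.   ] yaw_y 86.01 gap 0.0094 F [-2.7 -2.6  1.5] M [-0.64  0.2   0.02] j6 -0.25
shift mm [   0.5    0.3 -139.4] spin -0.49
```

```bash
python3 -m inch '[[[0,0,0],0],[[0,0,0],0],[[0,0,0],0],[[0,0,0],0],[[0,0,0],0]]' 0 60
python3 -m inch '[[[0,0,-0.01],0],[[0,0,-0.04],0],[[0,0,-0.075],0],[[0,0,-0.11],0],[[0,0,-0.11],0]]'
python3 to.py 0.536 -0.219 0.19 3.5
```

```text
clock: 31.65
tcp_pos: [0.5298, -0.0943, 0.0805]
orientation: [-0.003, 0.035, 0.999, -0.001]
wrist_force: [-0.2, 0.0, -0.7]
finger_gap: 0.0703
clock: 32.07
tcp_pos: [0.5341, -0.0952, 0.1986]
orientation: [0.003, 0.035, 0.999, -0.002]
wrist_force: [1.0, 0.4, 0.3]
finger_gap: 0.0853
t 32.07 tcp [ 0.5341 -0.0952  0.1986] toolz [ 0.006 -0.005 -1.   ] yaw_y 85.99 gap 0.0853 F [1.  0.4 0.3] M [-0.03 -0.11 -0.02] j6 -0.25
shift mm [ -10.5 -123.4    9.2] spin 82.49
```

```bash
python3 -m inch '[[[-0.002,-0.024,0],7],[[-0.004,-0.049,0],14],[[-0.006,-0.074,0],21],[[-0.008,-0.1,0],28],[[-0.0105,-0.1234,0.009],35]]' >/dev/null
python3 -m inch '[[[0,0,0],7],[[0,0,0],14],[[0,0,0],21],[[0,0,0],28],[[0,0,0],35]]' >/dev/null
python3 -m inch '[[[0,0,0],6],[[0,0,0],12.5],[[0,0,0],12.5],[[0,0,0],12.5]]' >/dev/null
python3 - <<'E'
from h import *
im,W=cam("wrist"); save(im,"w4.png"); Z=W[...,2]
def rect(m,n):
    p=W[m][:,:2].astype(np.float32); r=cv2.minAreaRect(p*1000); print(n,len(p),np.round(r[0],1),np.round(r[1],1),round(r[2],2),'z',np.nanmedian(W[m][:,2]).round(4))
near=(abs(W[...,0]-.536)<.06)&(abs(W[...,1]+.22)<.06)
rect(near&(Z>.045)&(Z<.06),'blank')
E
python3 to.py 0.537 -0.2195 0.025 3.5
```

```text
blank 3843 [ 538.6 -218.4] [44.  89.6] 3.38 z 0.0553
t 33.28 tcp [ 0.5372 -0.2211  0.1937] toolz [ 0.011 -0.007 -1.   ] yaw_y 2.93 gap 0.0853 F [-0.1 -0.9  0.4] M [0.03 0.06 0.07] j6 0.99
shift mm [  2.9  -1.9 168.7] spin -0.57
```

View pics/w4.png

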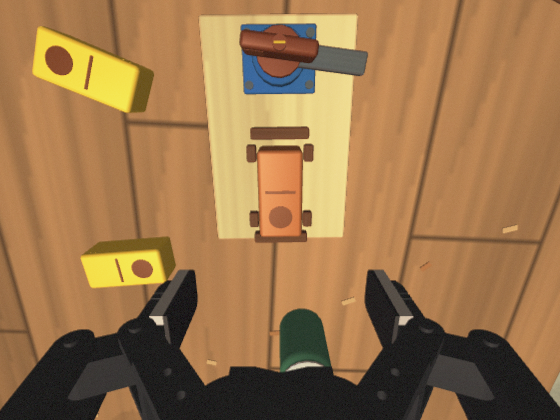

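The clamp arm now points right, at (335,60), well clear of the blank at (280,190), and the jaws stand square to the blank. Next I descend.

```bash
python3 -m inch '[[[0.0015,-0.001,0.025],-0.3],[[0.003,-0.002,0.055],-0.6],[[0.003,-0.002,0.085],-0.6],[[0.003,-0.002,0.11],-0.6],[[0.003,-0.002,0.11],-0.6]]' >/dev/null
python3 to.py 0.5377 -0.2190 0.027 3.5
```

```text
t 33.7 tcp [ 0.5328 -0.2169  0.0785] toolz [ 0.003 -0.003 -1.   ] yaw_y 3.65 gap 0.0855 F [-1.4  0.4  0.7] M [0.   0.04 0.01] j6 0.98
shift mm [-2.2  4.6 51.6] spin 0.15
```

```bash
python3 -m inch '[[[-0.002,0.0045,0.008],0],[[-0.002,0.0045,0.02],0],[[-0.002,0.0045,0.035],0],[[-0.002,0.0045,0.051],0],[[-0.002,0.0045,0.051],0]]'
python3 -m inch '[[[0,0,0],0],[[0,0,0],0],[[0,0,0],0],[[0,0,0],0],[[0,0,0],0]]' 1 25
python3 to.py 0.5377 -0.2190 0.027 3.5
python3 -m inch '[[[0,0,0],0],[[0,0,0],0],[[0,0,0],0]]' 1 40
python3 to.py 0.5377 -0.2190 0.027 3.5
```

```text
clock: 34.12
tcp_pos: [0.5371, -0.2184, 0.0262]
orientation: [0.001, 0.684, 0.73, -0.0]
wrist_force: [-1.1, 0.9, -0.4]
finger_gap: 0.0854
clock: 34.53
tcp_pos: [0.5382, -0.2191, 0.0278]
orientation: [0.002, 0.684, 0.73, 0.0]
wrist_force: [-0.3, 0.1, 5.7]
finger_gap: 0.0434
t 34.53 tcp [ 0.5382 -0.2191  0.0278] toolz [ 0.003 -0.003 -1.   ] yaw_y 3.72 gap 0.0434 F [-0.3  0.1  5.7] M [0.01 0.15 0.  ] j6 0.98
shift mm [ 0.1 -0.5  0.8] spin 0.22
clock: 34.78
tcp_pos: [0.5382, -0.2191, 0.0278]
orientation: [0.002, 0.684, 0.73, 0.0]
wrist_force: [0.1, -0.0, 1.0]
finger_gap: 0.0435
t 34.78 tcp [ 0.5382 -0.2191  0.0278] toolz [ 0.004 -0.003 -1.   ] yaw_y 3.72 gap 0.0435 F [ 0.1 -0.   1. ] M [ 0.07  0.14 -0.01] j6 0.98
shift mm [ 0.1 -0.5  0.8] spin 0.22
```

```bash
python3 -m inch '[[[0,0,-0.015],0],[[0,0,-0.045],0],[[0,0,-0.08],0],[[0,0,-0.115],0],[[0,0,-0.13],0]]' 
python3 -m inch '[[[0,0,0],0],[[0,0,0],0]]' 
python3 to.py 0.500 0.162 0.16 -3.2
```

```text
clock: 35.2
tcp_pos: [0.5392, -0.2195, 0.1622]
orientation: [0.005, 0.684, 0.73, 0.001]
wrist_force: [-0.2, -0.8, -1.9]
finger_gap: 0.0435
clock: 35.37
tcp_pos: [0.54, -0.2199, 0.1632]
orientation: [0.006, 0.684, 0.73, 0.001]
wrist_force: [0.1, 0.4, -1.9]
finger_gap: 0.0432
t 35.37 tcp [ 0.54   -0.2199  0.1632] toolz [ 0.011 -0.007 -1.   ] yaw_y 3.73 gap 0.0432 F [ 0.1  0.4 -1.9] M [ 0.01 -0.02 -0.06] j6 0.98
shift mm [ 3.837e+02 -1.510e+01  2.000e-01] spin 6.93
```

```bash
python3 -m inch '[[[0.015,-0.001,0],0],[[0.04,-0.002,0],0],[[0.07,-0.003,0],0],[[0.1,-0.004,0],0],[[0.13,-0.005,0],0]]' >/dev/null
python3 -m inch '[[[0.03,-0.001,0],0],[[0.06,-0.002,0],1],[[0.09,-0.003,0],2],[[0.12,-0.004,0],3],[[0.15,-0.005,0],4]]' >/dev/null
python3 to.py 0.500 0.162 0.022 -3.2
```

```text
t 36.2 tcp [0.5071 0.0631 0.1561] toolz [ 0.001 -0.004 -1.   ] yaw_y -0.34 gap 0.0434 F [ 0.7 -0.9 -1.3] M [-0.03 -0.04  0.04] j6 1.55
shift mm [ 99.4  -7.9 133.6] spin 2.86
```

```bash
python3 -m inch '[[[0.03,-0.002,0],1],[[0.06,-0.004,0],2],[[0.085,-0.007,0],2.9],[[0.0995,-0.008,0],2.9],[[0.0995,-0.008,0],2.9]]' >/dev/null
python3 -m inch '[[[0,0,0.02],0],[[0,0,0.045],0],[[0,0,0.07],0],[[0,0,0.09],0],[[0,0,0.1],0]]' >/dev/null
python3 - <<'E'
from h import *
im,W=cam("wrist"); save(im,"w5.png")
E
python3 to.py 0.500 0.162 0.0188 -3.2
```

```text
t 37.08 tcp [0.4926 0.1642 0.0481] toolz [-0.012 -0.006 -1.   ] yaw_y -3.02 gap 0.0435 F [-1.3  0.6 -2.6] M [ 0.07  0.02 -0.  ] j6 1.79
shift mm [-1.6  7.9 29.3] spin 0.18
```

View pics/w5.png

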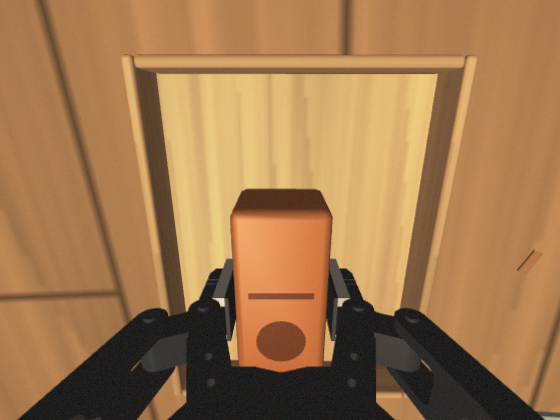

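The blank, at columns 232–330, hangs centred between the tray walls at columns 163–435. Now I lower it.

```bash
python3 -m inch '[[[-0.001,0.003,0.008],0],[[-0.001,0.006,0.016],0],[[-0.001,0.006,0.022],0],[[-0.001,0.006,0.026],0],[[-0.001,0.006,0.026],0]]' 
python3 to.py 0.500 0.162 0.0188 -3.2
```

```text
clock: 37.5
tcp_pos: [0.4981, 0.1626, 0.0216]
orientation: [-0.002, 0.726, 0.688, -0.007]
wrist_force: [-0.8, 0.2, -0.9]
finger_gap: 0.0433
t 37.5 tcp [0.4981 0.1626 0.0216] toolz [-0.013 -0.006 -1.   ] yaw_y -3.03 gap 0.0433 F [-0.8  0.2 -0.9] M [ 0.03 -0.03  0.02] j6 1.79
shift mm [-0.5  2.   2.7] spin 0.17
```

```bash
python3 -m inch '[[[0,0,0.0015],0],[[0,0,0.003],0],[[0,0,0.003],0]]' 
python3 -m inch '[[[0,0,0.001],0],[[0,0,0.001],0],[[0,0,0.001],0]]'
```

```text
clock: 37.75
tcp_pos: [0.4985, 0.1627, 0.0192]
orientation: [-0.002, 0.725, 0.688, -0.006]
wrist_force: [-0.8, -1.0, -0.3]
finger_gap: 0.0434
clock: 38.0
tcp_pos: [0.4986, 0.1627, 0.0191]
orientation: [-0.002, 0.725, 0.688, -0.006]
wrist_force: [-3.9, -0.7, 5.7]
finger_gap: 0.0435
```

```bash
python3 -m inch '[[[0,0,0],0],[[0,0,0],0],[[0,0,0],0],[[0,0,0],0],[[0,0,0],0]]' 0.25
python3 -m inch '[[[0,0,-0.01],0],[[0,0,-0.03],0],[[0,0,-0.06],0],[[0,0,-0.09],0],[[0,0,-0.12],0]]'
python3 -m inch '[[[0,0,-0.01],0],[[0,0,-0.02],0],[[0,0,-0.02],0]]'
python3 - <<'E'
from h import *
im,W=cam("wrist"); Z=W[...,2]
def rect(m,n):
    p=W[m][:,:2].astype(np.float32); r=cv2.minAreaRect(p*1000); print(n,len(p),np.round(r[0],1),np.round(r[1],1),round(r[2],2),'z',np.nanmedian(W[m][:,2]).round(4))
near=(abs(W[...,0]-.4986)<.055)&(abs(W[...,1]-.1627)<.065)
rect(near&(Z>.036)&(Z<.06),'blank')
im,W=cam("top"); save(im[100:280,130:450].repeat(2,0).repeat(2,1),"top1.png"); Z=W[...,2]
v,u=np.mgrid[:420,:560]
box=lambda a,b,c,d:(u>=a)&(u<=b)&(v>=c)&(v<=d)&np.isfinite(Z)
for n,b in dict(mallet=box(135,170,170,265),chisel=box(275,300,115,190),tin=box(400,440,190,230)).items(): rect(b&(Z>.01),n)
rect(box(290,385,195,255)&(Z>.085),'thumb bar')
E
```

```text
clock: 38.42
tcp_pos: [0.4986, 0.1627, 0.019]
orientation: [-0.002, 0.725, 0.688, -0.006]
wrist_force: [0.2, -0.4, 0.4]
finger_gap: 0.0645
clock: 38.83
tcp_pos: [0.4995, 0.1634, 0.1408]
orientation: [-0.002, 0.725, 0.688, -0.006]
wrist_force: [-0.3, 0.3, -0.1]
finger_gap: 0.0641
clock: 39.08
tcp_pos: [0.5011, 0.1637, 0.1635]
orientation: [-0.001, 0.725, 0.688, -0.004]
wrist_force: [1.5, 0.9, 0.2]
finger_gap: 0.0644
blank 4359 [499.3 163.5] [89.3 44.2] 87.17 z 0.0463
mallet 1669 [518.2 315.9] [324.6 236.5] 5.87 z 0.06
chisel 389 [772.  -18.4] [ 25.2 229.9] 82.76 z 0.0183
tin 438 [ 570.4 -419.4] [56.  58.8] 4.36 z 0.0866
thumb bar 81 [525.2 -94.3] [12.1 53.3] 87.95 z 0.0999
```

View pics/top1.png

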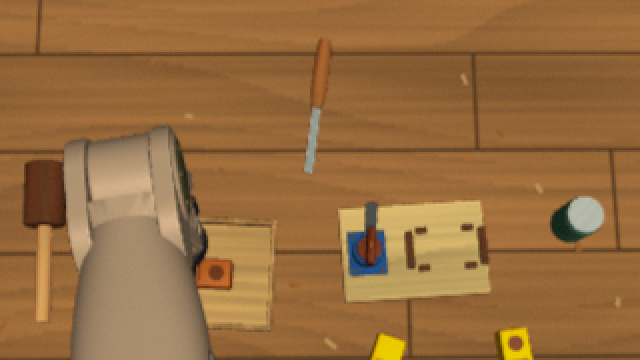

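The blank is in the tray at (215,272), and the jig seat is empty. The clamp arm points away at (370,215), and the chisel, tin and mallet look undisturbed. Handing in.

```bash
python3 -c "
from workcell import env; print(env.hand_in())"
```

```text
the job is handed in; nothing more can be done
None
```

The clamp is free and swung clear, the blank lies flat in the tray, and the job is handed in at about 39 s of the 72 s allowed. `hand_in()` gives no verdict, so this rests on my own last checks.

**What I did**
- **Freeing the clamp:** I gripped the thumb bar and leaned on the ccw stop, then on the cw stop. Measured torque stayed at or below about 0.36 N m (roughly 0.06 rad of stud twist, against the 0.10 limit). On the next ccw swing it turned freely.
- **Moving the blank:** I swung the arm to about 1.45 rad, lifted the blank out, and lowered it until it touched the tray floor (about 6 N). Then I let go and backed off.

**Last checks**
- **Blank:** centre at about (0.499, 0.164), in the middle of the tray. Its top is at 46 mm, so it lies flat with its centre about 26 mm up.
- **Clamp:** the thumb bar has turned about 87° in the top view, so the arm is still clear.
- **Robot:** the gripper is about 14 cm above the tray floor with only sensor-noise force, touching nothing.
- **Bystanders:** the chisel and oil tin are within about 2.5 mm of their starting places.

**What did not agree**
- **Mallet:** the robot arm partly hid it from the top camera, so its last measured position is useless. It looks in place in the picture, and I never went near it.
- **Stops:** the clamp showed no give during the leans, only afterwards. It came free after one lean per side, with no separate third lean; the ccw lean was longer, made in two goes.
- **Cameras:** the top and wrist cameras differ by about 5 mm in x. The fingers' contact matched the wrist camera, so I used that.

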